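Pack out a stepped block in the drill vise and hold it pressed home

TASK

The stepped steel block in the quick-action drill vise needs packing out before it can be clamped: stand the thicker of the two aluminium packing pieces upright on the vise bed beside the block's narrow end, in the gap between block and moving jaw where there is room for it, and let go of it. Then push the moving jaw forward from behind until block and packing are nipped and the block's straight side is pressed flush against the fixed jaw; finish while still holding the jaw firmly pushed like this, so that I can lock it. Leave the block lying flat on the bed, and do not disturb the spare block, the thin packing piece or the other things on the bench.

Things in the scene. Friction and masses are not known exactly. Their poses are not given: they have to be found in the camera images.
- vise: Blue drill vise bolted to the bench, 270 mm long, jaws 125 mm wide (y). Origin at bench height under the middle of the bed; x points along it from moving to fixed jaw (away from the robot), z up. The bed, 30 mm above the bench, is two steel rails 46 mm wide with middles at y = +-39.5 mm. Jaw tops are 62 mm above the bench. A nut housing 66 mm wide, 58 mm high stands at x = -152 to -124 mm.
- jaw (a joint): Moving jaw, sliding along the vise's x; value in m, grows as it closes. Its face lies at x = -0.019 + value in the vise's frame, so with the block's 44 mm end nipped against the fixed jaw it reads 0.030. 35 mm deep (x), 125 mm wide, 32 mm high above the bed. The lock is open: it slides by hand against about 3 N of friction, has no spring and stays where it is left.
- jaw_back (a point): Middle of the moving jaw's flat back face (125 mm wide, 30 to 62 mm above the bench; this point 46 mm up), axes as the vise's. Push here along the vise's +x, 20 to 50 mm left or right of the middle: at the middle a 16 mm thick spindle, 44 mm above the bench, runs back to a 110 mm crossbar 180 mm behind. Beside the spindle it is free for 65 mm behind the jaw.
- jaw_face (a point): Middle of the moving jaw's flat clamping face (125 mm wide, 32 mm high), 46 mm above the bench, axes as the vise's.
- fixed_jaw: Steel plate of the fixed jaw, 125 x 32 mm. Origin in the middle of its flat clamping face, at x = +55 mm of the vise and square to it, 46 mm above the bench, axes as the vise's.
- block_a: Stepped steel block, 110 mm long (y), 38 mm high, 0.45 kg. Straight side at x = +22 mm. The half y < 0 is 44 mm wide (x from -22 mm), the half y > 0 only 28 mm (x from -6 mm): a 16 mm step at y = 0. Origin on its underside. One of block_a, block_b lies loose on the vise bed, straight side towards the fixed jaw, up to 5 mm off it; the other, the spare, lies on the board. They swap.
- block_b: The mirror image of block_a: here the half y > 0 is 44 mm wide (x = -22 to +22 mm) and the half y < 0 is 28 mm wide (x = -6 to +22 mm). In the vise or on the board, whichever block_a is not.
- packing: The packing piece to use: plain aluminium flat-bar offcut standing upright on the bench, 16 mm thick (x), 50 mm wide (y), 55 mm high (z), 0.12 kg. Origin at the centre of its underside. As thick as the block's step; standing on the bed its top is 23 mm above the jaws and 17 mm above the block, so there it can be held from above across its thickness.
- packing_mid (a point): The middle of the 16 mm packing piece, 27.5 mm above its underside, axes as its body's.
- thin_packing: The wrong packing piece: same aluminium, 50 mm wide, 55 mm high but only 8 mm thick (x), standing upright near the other one; they swap places. Origin at the centre of its underside. Leave it.
- board: Wooden board offcut, 130 x 170 x 30 mm, beside the vise on the robot's right, carrying the spare block. Fixed. Origin at the centre of its underside.
- tin_can: Bystander: ribbed tin can, 75 mm across, 110 mm high; origin at the centre of its underside.
- hammer: Bystander: hammer lying on the bench; origin at its middle.
- oil_bottle: Bystander: white plastic oil bottle, 56 mm across, 150 mm high; origin at the centre of its underside.
- square: Bystander: engineer's square, stock 100 mm, blade 140 mm, lying flat; origin under the middle of its stock.
- punch: Bystander: centre punch, 110 mm long, 10 mm thick, lying flat; origin under the middle of its handle.
- chuck_key: Bystander: drill chuck key, 70 mm long, with a 70 mm crossbar, lying flat; origin on its crossbar.
Things that resemble listed ones, but are neither listed nor needed, are in the scene too. What is shaped like the packing but yellow is not meant. Leave any brown look-alike of the block_a alone.

How it is judged:
By the outcome, as a careful person would: the job done as asked, in the order asked, and still so for the second after the job is handed in, while the arm keeps its last pose, push and grip.
It also fails if it takes over 48 s, if anything falls off the work surface, if the arm or the gripper's body presses on something with over 40 N, if the wrist force passes 120 N, or if a joint passes its speed limit or range.

ROBOT

A 7-joint arm with a two-finger parallel gripper is mounted at the origin on the work surface. World frame = base frame: x ahead of the robot, y to its left, z up, the work surface at z = 0. Lengths are in m, angles in rad, forces in N, time in s.
With the tool pointing down it reaches from about 0.4 to 0.85 m from the base axis. Payload 10.4 kg.
Tool frame: the origin (TCP) lies on the centre line of the jaws, within the pads' length; the fingertips stand 22 mm ahead of it and the grasp point (between the pads) lies 3 mm ahead of it (r.nose_length is the y of the fingertips in the tool frame, in m); y points along the fingers, z is the direction in which the jaws open and shut, and the axes are right-handed (so a half turn about y gives the same grasp; the last joint's range is limited). The gripper opens to 85 mm and grips with 20 to 120 N. Pads are 22 mm wide; open, the fingers measure 114 mm over their backs; the gripper's body (76 mm by 85 mm) begins 54 mm behind the grasp point. The pads swing forward as they close: fully open they stand 13 mm farther back than shut.
Start: joints at [-1.222, 0.332, -0.065, 1.46, 0.022, 1.35, -0.088], TCP at [0.227, 0.582, 0.253] pointing down, gripper open.
Joint ranges: [-2.6, 2.6], [-0.5, 2.12], [-1.47, 1.34], [0.16, 2.42], [-1.27, 4.41], [0.06, 2.06], [-2.6, 2.6]. Speed limits (rad/s): [2.22, 2.22, 2.79, 2.79, 3.14, 3.14, 3.14].

INTERFACE

Orientations are given as a rotation vector (axis times angle).
In Python, from plant import r, imaging, workorder, spotter gives the robot as it stands.
- The arm moves only by the tool move_arm, never from a script. Its argument "commands" is a list of rows, each a list of 7 numbers: the opening, from 0 (shut) to 1 (fully open), then the shift along the tool's x, y, z in cm, then the turn, a rotation vector about the tool's x, y, z in degrees. In form: [[claw, x, y, z, ax, ay, az], ...]. A call has 1 to 12 rows; each row shifts and turns the commanded pose from where the row before left it, along the tool's axes as they then stand; what a row does not reach is not made up. A row lasts 1/12 s, in which the tool goes at most 41.7 mm and 7.16 degrees, less where a joint would pass 70% of its speed; a pose out of reach is approached as far as the arm can. A call with a gripper value outside its range is refused whole. The fingers move at their own pace and stop on an object; "grip_force" is the grip in N (left out, the last holds). Time passes only in rows, so rows that do not move let the fingers close. It gives the time, the measured TCP pose, the force and the opening at its end, in the units of the state.
- r.read_state(): the state, without advancing time (a new reading comes with each control period).
- imaging.capture(name): name is "scene" or "top" or "wrist"; returns the picture (480x640x3 uint8, red, green, blue); there is no depth.
- imaging.get_calibration(name): a dict with "K" (3x3 intrinsics, pixels), "T" (4x4, takes a point from camera to world coordinates). Camera axes: x right, y down, z forward; pixel columns grow to the right and rows downward; lengths in m; the calibration is good to about 2 mm. A picture is of the moment at which its call begins: read the wrist's pose just before it. get_calibration takes no time and is no camera call; for the wrist camera it gives the pose at the moment of the call.
- workorder.hand_in(): hands the job in, once; it reports no verdict.
Trained networks look in the newest picture that a camera, given by its name, has taken for a name from the list of things; names that differ only in an ending like _2 or _b are one class to them, and where a whole thing is asked for, a point or a joint stands for the part that bears it (a point fixed in the world has none). Each returns a list of dicts, best first, with "score" (0 to 1); they miss things now and then, are a little off and sometimes report something else, mostly with a low value. They report only what shows in the picture. A call takes as long as a camera call. They do not tell look-alikes from the thing itself.
- spotter.look_for(camera, query): "centre" ([x, y, z] in m, in the coordinates of the camera as it stood for that picture, good to about 4 mm: the middle of the surface that is visible of it).
- spotter.pinpoint(camera, query): "centre" ([x, y, z] in m, in the coordinates of the camera as it stood for that picture, good to about 4 mm: a listed point, or the origin of a listed thing).
The state is a dict: "time_s": time; "joint_pos": joint angles; "joint_vel": joint speeds; "joint_efforts": joint torques, N m; "eef_pos": TCP position; "eef_rot": TCP orientation; "contact_force": force on the tool from outside, world axes, zero at the start; "moment": the same for the moment, N m; "gripper_width": finger opening in m.
Only numpy, scipy, OpenCV 4.12 (cv2) and the standard library are available. Lean on these libraries where they do the work, as an engineer would, in place of code of your own. Each camera call takes 0.05 s, during which the arm holds its last target.

## Working session

There is one attempt and no reset: what is moved stays moved. The work goes in short steps, Python scripts to look and compute and a tool call to move; the robot and the scene stay as the last step left them, time stands still between calls to the robot, and variables do not carry over. Pictures are saved under pics/ and viewed, and the job is handed in when it is done.

Besides the shell and the picture viewer there is one more tool, called after "Call:" by a JSON object that holds its "fn" and its "kwargs", one argument or row to a line. move_arm: Moves the arm, as the interface text tells. Its arguments: {"type":"object","properties":{"commands":{"type":"array"},"grip_force":{"type":"number"}},"required":["commands"]}

```bash
ls; mkdir -p pics
cat > h.py <<'E'
from plant import r, imaging, workorder, spotter
import numpy as np, cv2
from scipy.spatial.transform import Rotation as R
def snap(n,f):
    im=imaging.capture(n); cv2.imwrite('pics/'+f,im[:,:,::-1].copy()); return im
def w(cam,p,cal=None):
    T=(cal or imaging.get_calibration(cam))["T"]; T=np.array(T); return (T@np.r_[p,1])[:3]
def pix(cam,P,cal=None):
    c=cal or imaging.get_calibration(cam); T=np.array(c["T"]);K=np.array(c["K"])
    q=np.linalg.inv(T)@np.r_[P,1]; u=K@q[:3]; return u[:2]/u[2]
def onz(cam,uv,z,cal=None):
    c=cal or imaging.get_calibration(cam); T=np.array(c["T"]);K=np.array(c["K"])
    d=T[:3,:3]@np.linalg.solve(K,np.r_[uv,1]); o=T[:3,3]; return o+d*(z-o[2])/d[2]
np.set_printoptions(precision=4,suppress=True)
E
python3 - <<'E'
from h import *
s=r.read_state(); print({k:np.round(v,3) for k,v in s.items()})
for n in ("scene","top","wrist"):
    snap(n,n+"0.png"); c=imaging.get_calibration(n); print(n,np.array(c["T"]).round(3).tolist(),np.array(c["K"])[0])
for q in ("packing","packing_mid","jaw_back","jaw_face","fixed_jaw","vise","block_a","board","thin_packing"):
  for n in ("scene","top"):
    for d in spotter.pinpoint(n,q)[:4]:
        p=w(n,d["centre"]); print(q,n,round(d["score"],2),p,pix(n,p).round())
E
```

```text
pics
{'time_s': np.float64(0.0), 'joint_pos': array([-1.222,  0.333, -0.065,  1.461,  0.022,  1.35 , -0.089]), 'joint_vel': array([-0.002,  0.001,  0.   ,  0.002,  0.001, -0.   , -0.   ]), 'joint_efforts': array([  0.001, -62.546,   0.05 , -39.16 ,   0.016,   0.01 ,  -0.   ]), 'eef_pos': array([0.227, 0.582, 0.253]), 'eef_rot': array([-1.552,  0.292, -0.292]), 'contact_force': array([ 0.686, -0.644, -2.06 ]), 'moment': array([ 0.06 , -0.037,  0.003]), 'gripper_width': np.float64(0.085)}
scene [[0.595, 0.693, -0.408, 1.069], [0.804, -0.519, 0.291, -0.356], [-0.01, -0.501, -0.865, 1.078], [0.0, 0.0, 0.0, 1.0]] [484.6388   0.     328.4615]
top [[-0.009, -0.998, 0.066, 0.493], [-1.0, 0.009, -0.004, -0.036], [0.003, -0.066, -0.998, 1.309], [0.0, 0.0, 0.0, 1.0]] [528.5624   0.     322.1433]
wrist [[0.364, 0.894, 0.263, 0.161], [0.931, -0.349, -0.104, 0.608], [-0.001, 0.282, -0.959, 0.373], [0.0, 0.0, 0.0, 1.0]] [362.767    0.     313.9713]
packing scene 0.76 [0.4613 0.2157 0.0012] [368. 174.]
packing scene 0.74 [0.4559 0.2971 0.0019] [389. 159.]
packing scene 0.52 [ 0.3767  0.3374 -0.0022]
[... 985 characters left out ...]
92 -0.0617 -0.0026] [330. 238.]
block_a scene 0.79 [ 0.6088 -0.2647  0.0242] [247. 308.]
block_a scene 0.75 [ 0.6034 -0.0489  0.0237] [320. 257.]
block_a scene 0.64 [0.6267 0.1254 0.0028] [381. 232.]
block_a scene 0.27 [0.5435 0.443  0.0007] [448. 154.]
block_a top 0.88 [ 0.6018 -0.0577  0.0336] [329. 228.]
block_a top 0.83 [ 0.6202  0.1269 -0.0026] [255. 223.]
block_a top 0.77 [ 0.611  -0.2788  0.0297] [420. 224.]
board scene 0.66 [ 0.6048 -0.2756  0.002 ] [243. 313.]
board top 0.73 [ 0.6079 -0.2702 -0.0035] [414. 226.]
board top 0.67 [ 0.3999  0.4351 -0.0043] [130. 313.]
thin_packing scene 0.45 [ 0.5901  0.3373 -0.003 ] [431. 184.]
thin_packing top 0.5 [ 0.5911  0.3358 -0.0022] [170. 235.]
```

View pics/scene0.png

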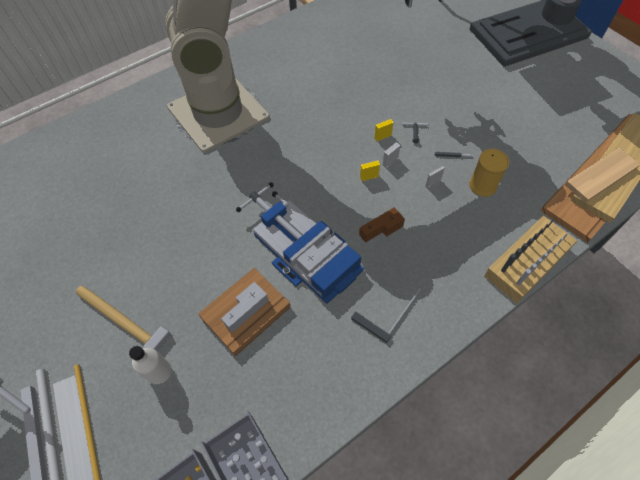

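View pics/top0.png

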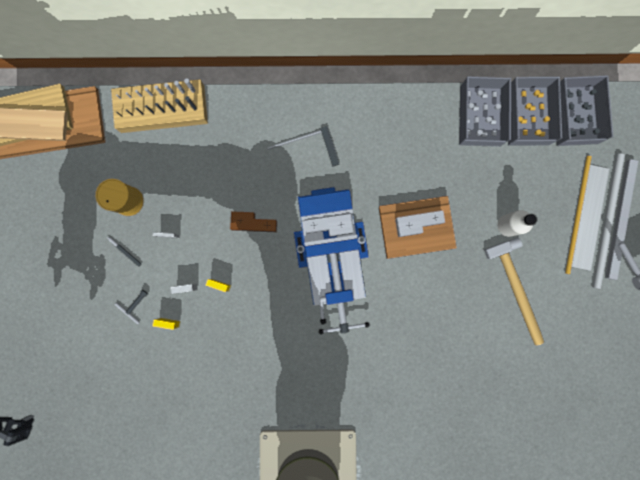

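View pics/wrist0.png

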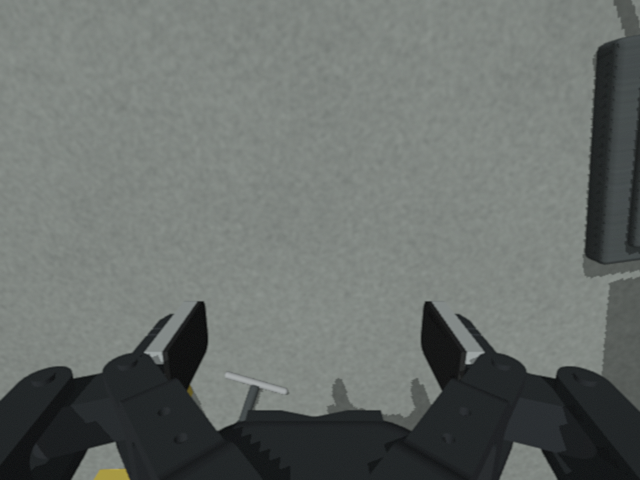

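Run:
```python
import cv2,numpy as np
s=cv2.imread('pics/scene0.png');t=cv2.imread('pics/top0.png')
a=cv2.resize(s[110:230,350:470],(480,480),interpolation=2);b=cv2.resize(t[210:350,120:260],(480,480)[:2],interpolation=2)[:, :310*1]
cv2.imwrite('pics/crop1.png',np.hstack([a,b]))
a=cv2.resize(s[200:300,250:380],(780,600),interpolation=2);cv2.imwrite('pics/crop2.png',a)
b=cv2.resize(t[180:320,260:400],(600,600),interpolation=2);cv2.imwrite('pics/crop3.png',b)
```

```text
(no output)
```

View pics/crop1.png

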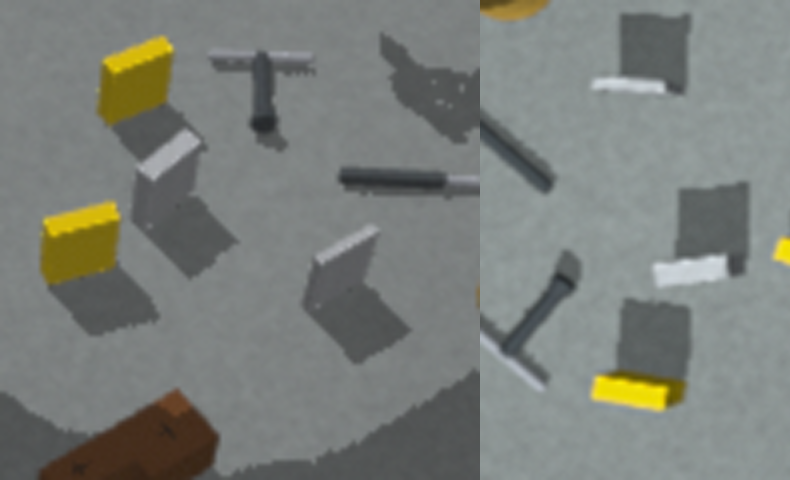

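View pics/crop2.png

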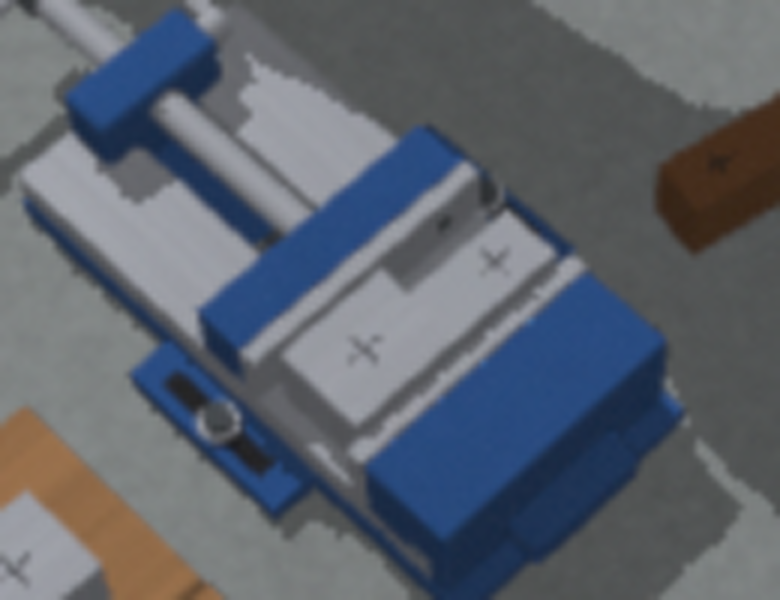

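View pics/crop3.png

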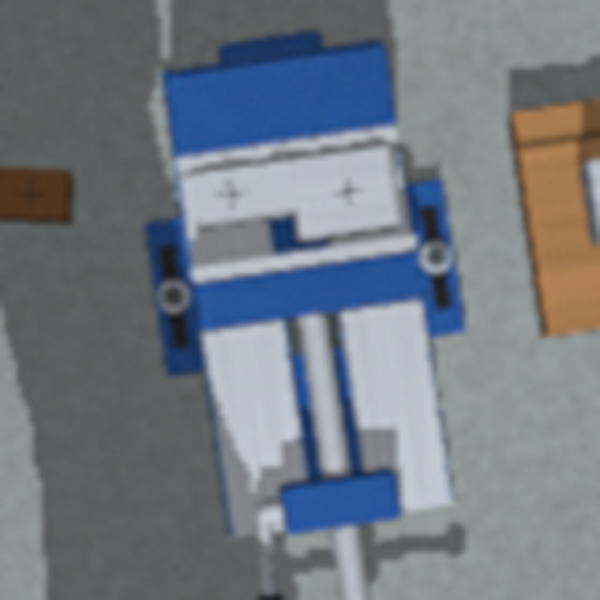

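Top view: the aluminium pieces are at top pixels (182,289), scene (391,155), and at top (163,235), scene (435,177). The first is clearly twice as thick, so it is the 16 mm one. The yellow pieces at scene (384,130) and (370,171) are look-alikes. The vise block's narrow end is on the robot's left (+y), so it is block_a. The brown block at scene (381,225) is a decoy.

Next I'll refine the poses.

Run:
```python
from h import *
s=r.read_state(); M=R.from_rotvec(s["eef_rot"]).as_matrix(); print("tool axes cols\n",M)
c=imaging.get_calibration("wrist");T=np.array(c["T"]); print("cam in tool", M.T@(T[:3,3]-s["eef_pos"]), r.nose_length)
k=140/600
def t3(u,v,z): return onz("top",(260+u*k,180+v*k),z)
print("moving jaw face top edge",t3(192,268,.062),t3(415,236,.062))
print("moving jaw back edge",t3(203,331,.062),t3(424,302,.062))
print("fixed face top edge",t3(183,180,.062),t3(396,140,.062))
k1=140/480
def t1(u,v,z): return onz("top",(120+(u-480)*k1,210+v*k1),z)
for a in [(654,264),(724,254),(727,274),(657,286)]: print("pack top",t1(*a,.055))
for a in [(592,80),(663,83),(663,94),(592,90)]: print("thin top",t1(*a,.055))
```

```text
tool axes cols
 [[ 0.9317  0.      0.3633]
 [-0.3633  0.0001  0.9317]
 [-0.     -1.      0.0001]]
cam in tool [-0.0708 -0.1201  0.0006] 0.022
moving jaw face top edge [0.5659 0.0001 0.062 ] [ 0.5825 -0.1232  0.062 ]
moving jaw back edge [ 0.5311 -0.0058  0.062 ] [ 0.5459 -0.1277  0.062 ]
fixed face top edge [0.6147 0.0047 0.062 ] [ 0.6358 -0.1134  0.062 ]
pack top [0.464  0.3176 0.055 ]
pack top [0.4704 0.2695 0.055 ]
pack top [0.4566 0.2673 0.055 ]
pack top [0.4488 0.3154 0.055 ]
thin top [0.5915 0.3618 0.055 ]
thin top [0.5889 0.3126 0.055 ]
thin top [0.5813 0.3125 0.055 ]
thin top [0.5845 0.3617 0.055 ]
```

Call:
{"fn": "move_arm", "kwargs": {
  "commands": [
    [0.6,3.2,0,-1.85,0,0,0],
    [0.6,3.2,0,-1.85,0,0,0],
    [0.6,3.2,0,-1.85,0,0,0],
    [0.6,3.2,0,-1.85,0,0,0],
    [0.6,3.2,0,-1.85,0,0,0],
    [0.6,3.2,0,-1.85,0,0,0],
    [0.6,3.2,0,-1.85,0,0,0],
    [0.6,3.2,0,-1.85,0,0,0],
    [0.6,3.2,0,-1.85,0,0,0],
    [0.6,3.2,0,-1.85,0,0,0]
  ]
}}

```text
time_s: 1.88
eef_pos: [0.4588, 0.2921, 0.2536]
eef_rot: [-1.55, 0.291, -0.292]
contact_force: [0.3, 0.4, 0.1]
gripper_width: 0.0512
```

Call:
{"fn": "move_arm", "kwargs": {
  "commands": [
    [0.6,0,1,0,0,6.7,0],
    [0.6,0,1,0,0,6.7,0],
    [0.6,0,1,0,0,6.7,0],
    [0.6,0,1,0,0,6.7,0],
    [0.6,0,1,0,0,6.7,0],
    [0.6,0,1,0,0,6.7,0],
    [0.6,0,1,0,0,6.7,0],
    [0.6,0,1,0,0,6.7,0],
    [0.6,0,1,0,0,6.7,0],
    [0.6,0,0,0,0,0,0],
    [0.6,0,0,0,0,0,0]
  ]
}}

```text
time_s: 2.8
eef_pos: [0.4578, 0.2937, 0.1632]
eef_rot: [-1.277, 1.098, -1.098]
contact_force: [-0.4, -0.5, -0.3]
gripper_width: 0.0514
```

Run:
```python
from h import *
s=r.read_state(); M=R.from_rotvec(s["eef_rot"]).as_matrix(); print(s["time_s"],s["eef_pos"],np.degrees(np.arctan2(M[1,2],M[0,2])),s["joint_pos"],s["gripper_width"],s["contact_force"])
snap("wrist","w1.png")
for d in spotter.pinpoint("wrist","packing_mid"): p=w("wrist",d["centre"]); print(d["score"],p,pix("wrist",p))
```

```text
2.8 [0.4578 0.2937 0.1632] 8.61515949439273 [-0.8727  0.2235  0.248   1.8033 -0.0603  1.1228 -0.4541] 0.05139638690959653 [-0.4429 -0.5105 -0.3062]
0.74 [0.3776 0.3397 0.0248] [207.6381 155.5076]
0.67 [0.4646 0.2126 0.0327] [304.9149 337.5289]
```

View pics/w1.png

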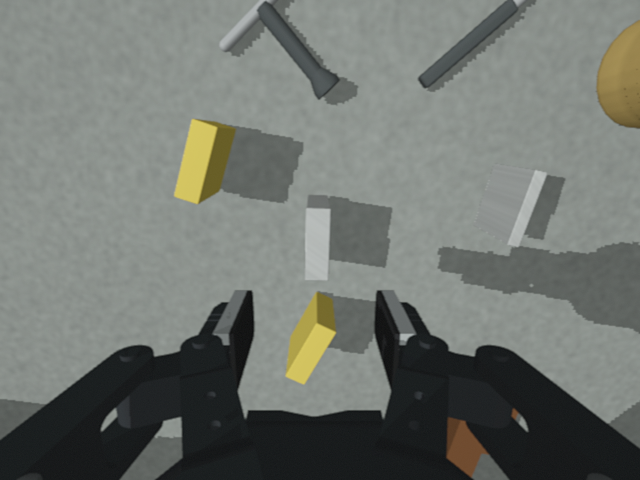

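The wrist view shows the thick aluminium piece at (317,243), top about 24 px wide. The thin one, about 10 px wide, is at (528,208). The yellow look-alikes are at (205,160) and (310,340). I'm taking an enlarged crop and measuring.

Run:
```python
from h import *
im=cv2.imread('pics/w1.png'); cv2.imwrite('pics/w1c.png',cv2.resize(im[170:310,240:400],None,fx=4,fy=4,interpolation=2))
hs=cv2.cvtColor(im,cv2.COLOR_BGR2HSV)
m=((hs[...,1]<40)&(hs[...,2]>170)).astype(np.uint8)
n,l,st,ce=cv2.connectedComponentsWithStats(m)
i=l[245,317]; ys,xs=np.where(l==i); rc=cv2.minAreaRect(np.c_[xs,ys].astype(np.float32)); bx=cv2.boxPoints(rc); print(st[i],ce[i],rc)
P=np.array([onz("wrist",b,.055) for b in bx]); print(P,P.mean(0)); s=r.read_state(); M=R.from_rotvec(s["eef_rot"]).as_matrix(); print("in tool cm",100*M.T@(P.mean(0)-s["eef_pos"]))
for j in range(4): d=P[(j+1)%4]-P[j]; print(np.linalg.norm(d),np.degrees(np.arctan2(d[1],d[0])))
```

```text
[ 305  208   25   72 1638] [316.4408 243.5604] ((316.2740173339844, 243.87594604492188), (23.52107048034668, 71.06285858154297), 2.2025980949401855)
[[0.4555 0.2705 0.055 ]
 [0.4504 0.3192 0.055 ]
 [0.4654 0.3209 0.055 ]
 [0.4714 0.2722 0.055 ]] [0.4607 0.2957 0.055 ]
in tool cm [-0.1275 10.9071  0.2578]
0.04903878188530024 96.05621821220124
0.01509613475012956 6.329044850282753
0.04908509852280065 -82.89884867776836
0.015991140178801818 -173.8229298730919
```

View pics/w1c.png

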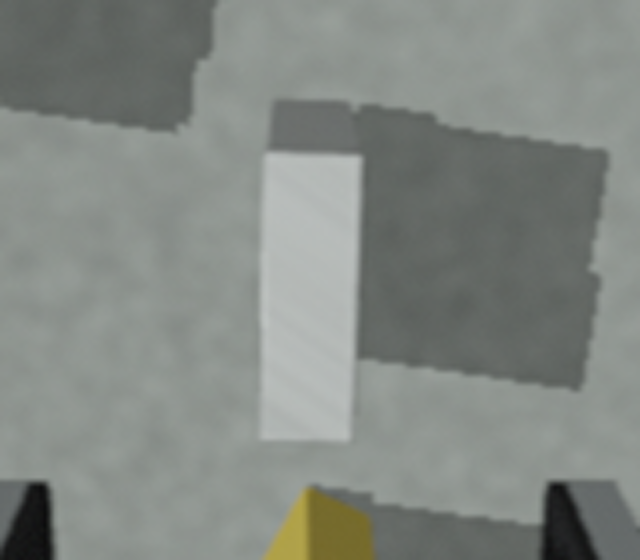

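It's 49 x 16 mm, the thick aluminium piece. I'm descending and gripping it.

Call:
{"fn": "move_arm", "kwargs": {
  "commands": [
    [0.6,-0.1,2,0.25,0,1.9,0],
    [0.6,0,2.5,0,0,0,0],
    [0.6,0,2.5,0,0,0,0],
    [0.6,0,1.7,0,0,0,0],
    [0.6,0,1.2,0,0,0,0],
    [0.6,0,0,0,0,0,0],
    [0.0,0,0,0,0,0,0],
    [0.0,0,0,0,0,0,0],
    [0.0,0,0,0,0,0,0],
    [0.0,0,0,0,0,0,0],
    [0.0,0,0,0,0,0,0]
  ],
  "grip_force": 35
}}

```text
time_s: 3.82
eef_pos: [0.4611, 0.2957, 0.0658]
eef_rot: [-1.258, 1.125, -1.125]
contact_force: [-1.2, 0.4, 8.2]
gripper_width: 0.015
```

Run:
```python
from h import *
s=r.read_state(); print(s["eef_pos"],s["gripper_width"],s["contact_force"]); snap("wrist","w2.png")
```

```text
[0.4611 0.2957 0.0658] 0.014993206901886531 [-1.2274  0.4285  8.1932]
```

View pics/w2.png

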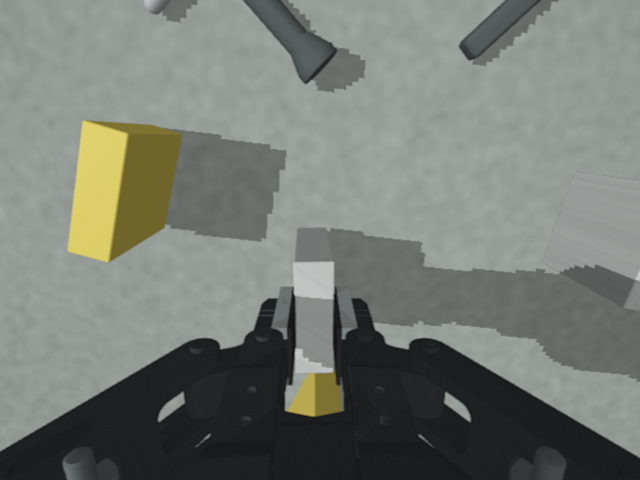

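Call:
{"fn": "move_arm", "kwargs": {
  "commands": [
    [0,0,-2.5,0,0,0,0],
    [0,0,-4,0,0,0,0],
    [0,0,-4,0,0,0,0],
    [0,3.9,0,0.8,0,0,0],
    [0,3.9,0,0.8,0,0,0],
    [0,3.9,0,0.8,0,0,0],
    [0,3.9,0,0.8,0,0,0],
    [0,3.9,0,0.8,0,0,0],
    [0,3.9,0,0.8,0,0,0],
    [0,3.9,0,0.8,0,0,0],
    [0,3.9,0,0.8,0,0,0],
    [0,3.9,0,0.8,0,0,0]
  ]
}}

```text
time_s: 4.87
eef_pos: [0.5719, -0.0474, 0.17]
eef_rot: [-1.26, 1.124, -1.125]
contact_force: [-0.1, -0.3, -1.0]
gripper_width: 0.015
```

Call:
{"fn": "move_arm", "kwargs": {
  "commands": [
    [0,3.9,0,0.8,0,0,0],
    [0,0,0,0,0,0,0],
    [0,0,0,0,0,0,0],
    [0,0,0,0,0,0,0]
  ]
}}

```text
time_s: 5.2
eef_pos: [0.5839, -0.0831, 0.1693]
eef_rot: [-1.26, 1.126, -1.125]
contact_force: [0.1, 0.9, -0.3]
gripper_width: 0.0148
```

Run:
```python
from h import *
s=r.read_state(); M=R.from_rotvec(s["eef_rot"]).as_matrix(); print(s["eef_pos"],np.degrees(np.arctan2(M[1,2],M[0,2])),M[:,1],s["gripper_width"],s["contact_force"]); snap("wrist","w3.png")
im=cv2.imread('pics/w3.png');cv2.imwrite('pics/w3c.png',cv2.resize(im[100:300,180:440],None,fx=3,fy=3,interpolation=2))
```

```text
[ 0.5839 -0.0831  0.1693] 6.4929013116081045 [-0.0001  0.0006 -1.    ] 0.014808567326336853 [ 0.149   0.8678 -0.2831]
```

View pics/w3.png

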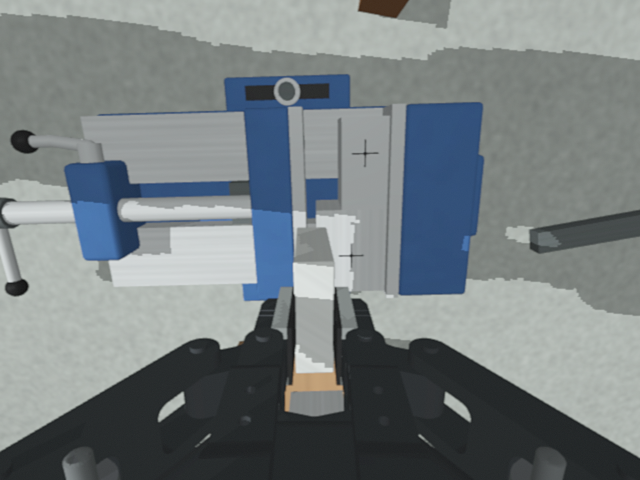

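View pics/w3c.png

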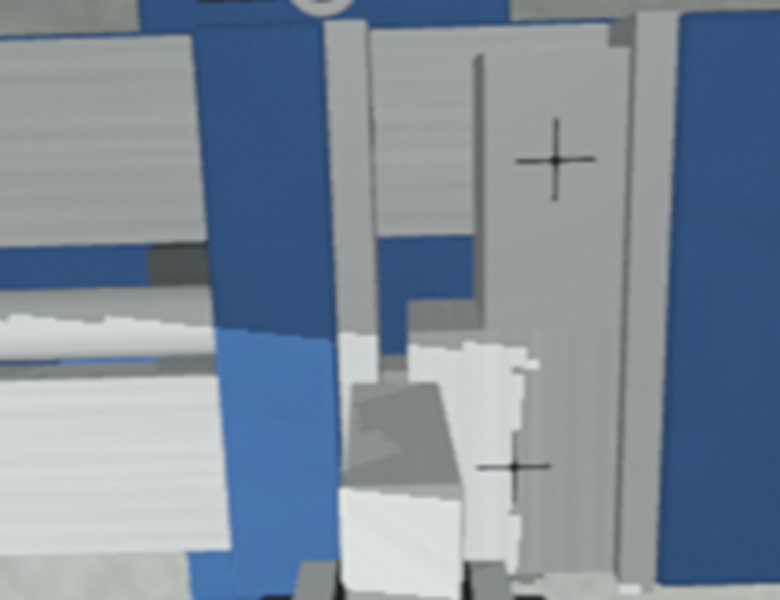

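```bash
cat > m.py <<'E'
from h import *
def line(a,b,z,off,k,cal=None):
    f=lambda p:onz("wrist",(off[0]+p[0]/k,off[1]+p[1]/k),z,cal)
    A,B=f(a),f(b); d=A-B; return A,B,np.degrees(np.arctan2(-d[0],d[1]))
E
python3 - <<'E'
from m import *
o=(180,100)
L={}
for n,a,b,z in [("jawface",(370,25),(379,375),.062),("narrow",(485,55),(485,328),.068),("narrowbase",(474,60),(474,295),.032),("fixed",(637,12),(617,580),.062),("straight",(630,45),(617,570),.068),("jawback",(193,35),(231,550),.062)]:
    L[n]=line(a,b,z,o,3); print(n,*L[n])
print("step corner",onz("wrist",(180+485/3,100+328/3),.068),onz("wrist",(180+409/3,100+345/3),.068), "narrow far end",onz("wrist",(180+485/3,100+55/3),.068))
yaw=np.radians(7.5); ex=np.array([np.cos(yaw),np.sin(yaw)]);ey=np.array([-ex[1],ex[0]])
for n in L: print(n,[(P[:2]@ex).round(4) for P in L[n][:2]],[(P[:2]@ey).round(4) for P in L[n][:2]])
for n,uv in [("jaw left end",(347,20)),("fixed left end",(637,12)),("fixed right",(617,590))]:
    p=onz("wrist",(180+uv[0]/3,100+uv[1]/3),.062)[:2]; print(n,p@ex,p@ey)
s=r.read_state(); print("tcp",s["eef_pos"][:2]@ex,s["eef_pos"][:2]@ey)
# packing in hand: top face corners? near edge top
for z in (.1693-.0+.0): pass
E
```

```text
jawface [0.5689 0.003  0.062 ] [ 0.5783 -0.0673  0.062 ] 7.640611874051936
narrow [ 0.5917 -0.0003  0.068 ] [ 0.5989 -0.0534  0.068 ] 7.778017822721967
narrowbase [0.5918 0.0001 0.032 ] [ 0.5989 -0.0526  0.032 ] 7.615253058436734
fixed [0.6206 0.0114 0.062 ] [ 0.6373 -0.1088  0.062 ] 7.878439027522225
straight [0.6192 0.0047 0.068 ] [ 0.6353 -0.1039  0.068 ] 8.424452843262697
jawback [ 0.5344 -0.0028  0.062 ] [ 0.5495 -0.1115  0.062 ] 7.934852348796923
step corner [ 0.5989 -0.0534  0.068 ] [ 0.5837 -0.0587  0.068 ] narrow far end [ 0.5917 -0.0003  0.068 ]
jawface [np.float64(0.5644), np.float64(0.5646)] [np.float64(-0.0713), np.float64(-0.1422)]
narrow [np.float64(0.5866), np.float64(0.5869)] [np.float64(-0.0775), np.float64(-0.1311)]
narrowbase [np.float64(0.5868), np.float64(0.5869)] [np.float64(-0.0771), np.float64(-0.1303)]
fixed [np.float64(0.6168), np.float64(0.6176)] [np.float64(-0.0698), np.float64(-0.1911)]
straight [np.float64(0.6145), np.float64(0.6163)] [np.float64(-0.0761), np.float64(-0.1859)]
jawback [np.float64(0.5294), np.float64(0.5303)] [np.float64(-0.0726), np.float64(-0.1822)]
jaw left end 0.559882300346301 -0.07028519860522996
fixed left end 0.6168219399102429 -0.06975130024782973
fixed right 0.6177202316903502 -0.19358645315609244
tcp 0.5681541127717752 -0.15766723503632277Traceback (most recent call last):
  File "<stdin>", line 13, in <module>
TypeError: 'float' object is not iterable
```

Gap: 22.2 mm wide, the block's narrow half measures 28 mm, and vise yaw is 7.8°. I'm aligning above the gap and partly lowering.

Call:
{"fn": "move_arm", "kwargs": {
  "commands": [
    [0,0,0,0,0,-1.3,0],
    [0,-2.8,0,0.4,0,0,0],
    [0,-2.7,0,0.37,0,0,0],
    [0,0,1.0,0,0,0,0],
    [0,0,1.3,0,0,0,0],
    [0,0,0,0,0,0,0],
    [0,0,0,0,0,0,0],
    [0,0,0,0,0,0,0]
  ]
}}

```text
time_s: 5.92
eef_pos: [0.5843, -0.0277, 0.1469]
eef_rot: [-1.27, 1.107, -1.108]
contact_force: [0.9, -0.0, -0.4]
gripper_width: 0.015
```

Run:
```python
from h import *
yaw=np.radians(7.5); ex=np.array([np.cos(yaw),np.sin(yaw)]);ey=np.array([-ex[1],ex[0]])
s=r.read_state(); M=R.from_rotvec(s["eef_rot"]).as_matrix(); print(s["eef_pos"],np.degrees(np.arctan2(M[1,2],M[0,2])),M[:,1],s["gripper_width"],s["contact_force"]); snap("wrist","w4.png")
p=s["eef_pos"][:2];print(p@ex,p@ey)
im=cv2.imread('pics/w4.png');cv2.imwrite('pics/w4c.png',cv2.resize(im[180:380,190:450],None,fx=3,fy=3,interpolation=2))
im=snap("scene","s4.png")[:,:,::-1];cv2.imwrite('pics/s4c.png',cv2.resize(im[170:310,230:400],None,fx=4,fy=4,interpolation=2))
```

```text
[ 0.5843 -0.0277  0.1469] 7.843669821378114 [ 0.0006  0.0002 -1.    ] 0.015005963084846967 [ 0.9189 -0.0217 -0.4005]
0.5756777154467198 -0.10369445478115061
```

View pics/w4c.png

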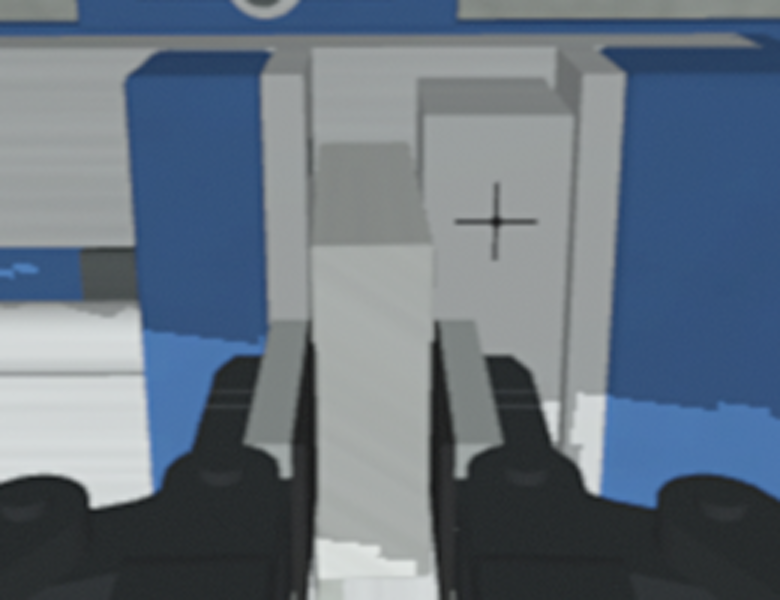

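View pics/s4c.png

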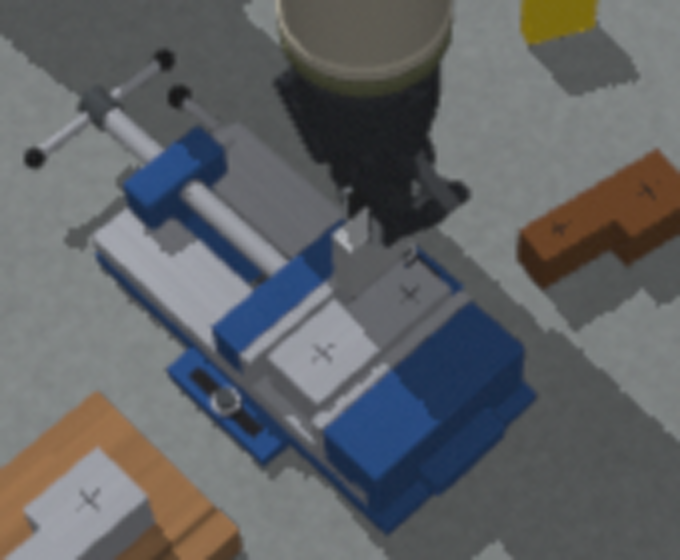

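Run:
```python
from m import *
yaw=np.radians(7.5); ex=np.array([np.cos(yaw),np.sin(yaw)]);ey=np.array([-ex[1],ex[0]])
def f(u,v,z): p=onz("wrist",(190+u/3,180+v/3),z)[:2]; return (p@ex).round(4),(p@ey).round(4)
print("bottom",f(318,144,.081),f(409,144,.081)); print("top",f(312,245,.136),f(431,245,.136))
print("jawface",f(303,75,.062),f(307,310,.062)); print("block narrow",f(424,115,.068),f(432,230,.068))
```

```text
bottom (np.float64(0.5673), np.float64(-0.0801)) (np.float64(0.5834), np.float64(-0.0801))
top (np.float64(0.569), np.float64(-0.0793)) (np.float64(0.5843), np.float64(-0.0793))
jawface (np.float64(0.5636), np.float64(-0.0714)) (np.float64(0.5638), np.float64(-0.1199))
block narrow (np.float64(0.5866), np.float64(-0.0778)) (np.float64(0.5886), np.float64(-0.1006))
```

Clearance is about 3.4 mm on each side. I'm shifting 2.5 mm away from the step and lowering.

Call:
{"fn": "move_arm", "kwargs": {
  "commands": [
    [0,-0.25,0,0,0,0,0],
    [0,0,1.2,0,0,0,0],
    [0,0,1.2,0,0,0,0],
    [0,0,1.2,0,0,0,0],
    [0,0,0.8,0,0,0,0],
    [0,0,0.4,0,0,0,0],
    [0,0,0,0,0,0,0],
    [0,0,0,0,0,0,0]
  ]
}}

```text
time_s: 6.68
eef_pos: [0.5838, -0.0255, 0.0982]
eef_rot: [-1.271, 1.109, -1.108]
contact_force: [-0.2, -0.1, -0.5]
gripper_width: 0.0147
```

Call:
{"fn": "move_arm", "kwargs": {
  "commands": [
    [0,0,0.15,0,0,0,0],
    [0,0,0.15,0,0,0,0],
    [0,0,0,0,0,0,0]
  ]
}}

```text
time_s: 6.93
eef_pos: [0.5842, -0.0254, 0.0959]
eef_rot: [-1.269, 1.108, -1.109]
contact_force: [-0.5, -0.2, 1.9]
gripper_width: 0.0147
```

Call:
{"fn": "move_arm", "kwargs": {
  "commands": [
    [0.2,0,0,0,0,0,0],
    [0.25,0,0,0,0,0,0],
    [0.3,0,0,0,0,0,0],
    [0.35,0,0,0,0,0,0],
    [0.35,0,0,0,0,0,0]
  ]
}}

```text
time_s: 7.35
eef_pos: [0.5838, -0.0253, 0.0953]
eef_rot: [-1.27, 1.108, -1.108]
contact_force: [0.0, 0.5, -0.2]
gripper_width: 0.0301
```

Call:
{"fn": "move_arm", "kwargs": {
  "commands": [
    [0.35,0,-0.5,0,0,0,0],
    [0.35,0,-1.5,0,0,0,0],
    [0.35,0,-3,0,0,0,0],
    [0.35,0,-3,0,0,0,0],
    [0.35,2.5,0,0,0,0,0],
    [0.35,2.5,0,0,0,0,0],
    [0.35,0,0,0,0,0,0],
    [0.35,0,0,0,0,0,0]
  ]
}}

```text
time_s: 8.02
eef_pos: [0.5904, -0.0767, 0.1757]
eef_rot: [-1.269, 1.11, -1.111]
contact_force: [0.4, 0.3, -0.6]
gripper_width: 0.0298
```

Run:
```python
from h import *
s=r.read_state(); print(s["time_s"],s["eef_pos"],s["joint_pos"],s["gripper_width"],s["contact_force"]); snap("wrist","w5.png")
im=snap("scene","s5.png")[:,:,::-1];cv2.imwrite('pics/s5c.png',cv2.resize(im[170:310,230:400],None,fx=4,fy=4,interpolation=2))
```

```text
8.0167 [ 0.5904 -0.0767  0.1757] [-0.3559  0.3421  0.5021  1.667  -0.1753  1.1771  0.3222] 0.02981400978665182 [ 0.3514  0.3167 -0.6325]
```

View pics/w5.png

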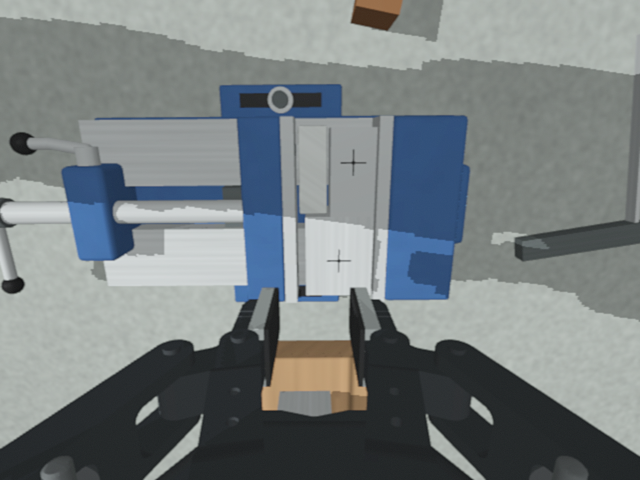

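View pics/s5c.png

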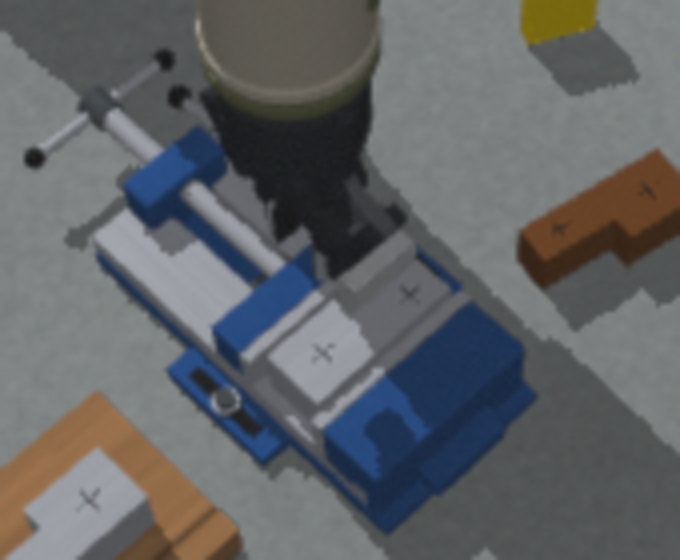

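The packing stands upright in the gap, free of the gripper, at wrist (313,170). I'm moving behind the jaw, left of the spindle, and turning 90° with the fingers shut.

Call:
{"fn": "move_arm", "kwargs": {
  "commands": [
    [0,-2,0,-2.57,0,0,0],
    [0,-2,0,-2.57,0,0,0],
    [0,-1.95,0,-2.56,0,0,0],
    [0,0,0,0,0,-7,0],
    [0,0,0,0,0,-7,0],
    [0,0,0,0,0,-7,0],
    [0,0,0,0,0,-7,0],
    [0,0,0,0,0,-7,0],
    [0,0,0,0,0,-7,0],
    [0,0,0,0,0,-7,0],
    [0,0,0,0,0,-7,0]
  ]
}}

```text
time_s: 9.03
eef_pos: [0.506, -0.0252, 0.1753]
eef_rot: [-1.542, 0.353, -0.352]
contact_force: [0.4, -0.8, -0.9]
gripper_width: 0.0001
```

Call:
{"fn": "move_arm", "kwargs": {
  "commands": [
    [0,0,0,0,0,-7,0],
    [0,0,0,0,0,-7,0],
    [0,0,0,0,0,-7,0],
    [0,0,0,0,0,-7,0],
    [0,0,0,0,0,-6,0],
    [0,0,0,0,0,0,0],
    [0,0,0,0,0,0,0],
    [0,0,0,0,0,0,0]
  ]
}}

```text
time_s: 9.7
eef_pos: [0.5061, -0.0259, 0.1753]
eef_rot: [-1.568, -0.105, 0.105]
contact_force: [0.1, 0.3, -0.4]
gripper_width: -0.0003
```

Run:
```python
from h import *
yaw=np.radians(7.8); ex=np.array([np.cos(yaw),np.sin(yaw)]);ey=np.array([-ex[1],ex[0]])
s=r.read_state(); M=R.from_rotvec(s["eef_rot"]).as_matrix(); p=s["eef_pos"][:2]; print(s["time_s"],s["eef_pos"],s["joint_pos"],s["gripper_width"],s["contact_force"],np.degrees(np.arctan2(M[1,0],M[0,0])),p@ex,p@ey); snap("wrist","w6.png")
f=np.array([[.5645*np.cos(np.radians(7.5))+.132*np.sin(np.radians(7.5)), .5645*np.sin(np.radians(7.5))-.132*np.cos(np.radians(7.5))]]); print("jawface mid in 7.8 frame",f@ex,f@ey)
```

```text
9.7 [ 0.5061 -0.0259  0.1753] [-0.3786  0.1298  0.3671  1.8878 -0.0515  1.1331  1.7116] -0.000262968708510071 [ 0.1394  0.2879 -0.3746] 7.635467631328933 0.49791925866143777 -0.09435010617176981
jawface mid in 7.8 frame [0.5638] [-0.135]
```

View pics/w6.png

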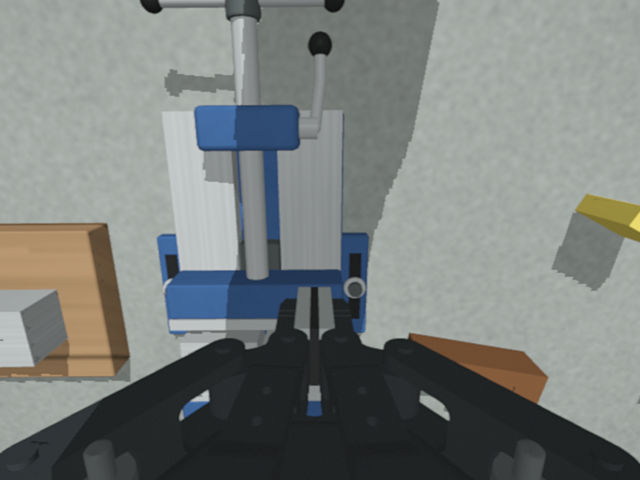

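Call:
{"fn": "move_arm", "kwargs": {
  "commands": [
    [0,0,3,-0.55,0,0,0],
    [0,0,3,0,0,0,0],
    [0,0,2.5,0,0,0,0],
    [0,0,1.7,0,0,0,0],
    [0,0,1.0,0,0,0,0],
    [0,0,0.5,0,0,0,0],
    [0,0,0,0,0,0,0],
    [0,0,0,0,0,0,0]
  ]
}}

```text
time_s: 10.42
eef_pos: [0.5075, -0.0318, 0.0591]
eef_rot: [-1.568, -0.107, 0.106]
contact_force: [0.6, 0.8, 0.2]
gripper_width: -0.0001
```

Run:
```python
from h import *
s=r.read_state(); print(s["eef_pos"],s["contact_force"]); snap("wrist","w7.png")
```

```text
[ 0.5075 -0.0318  0.0591] [0.5694 0.7922 0.1936]
```

View pics/w7.png

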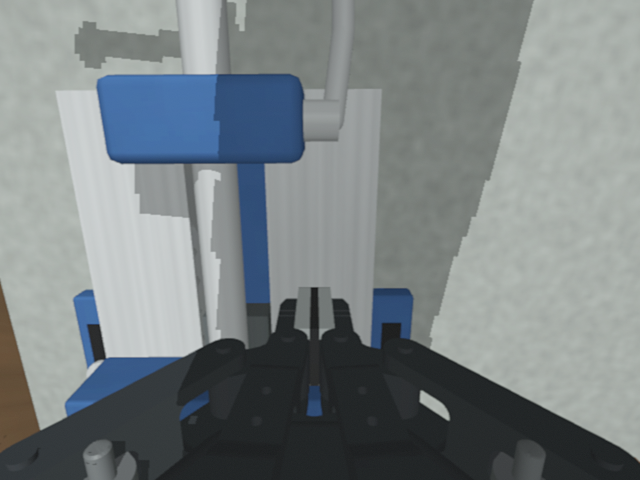

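Call:
{"fn": "move_arm", "kwargs": {
  "commands": [
    [0,0.6,0,0,0,0,0],
    [0,0.5,0,0,0,0,0],
    [0,0.4,0,0,0,0,0],
    [0,0.2,0,0,0,0,0],
    [0,0.1,0,0,0,0,0],
    [0,0,0,0,0,0,0]
  ]
}}

```text
time_s: 10.97
eef_pos: [0.5249, -0.0294, 0.0582]
eef_rot: [-1.568, -0.107, 0.107]
contact_force: [-0.2, -1.0, -0.4]
gripper_width: 0.0002
```

Call:
{"fn": "move_arm", "kwargs": {
  "commands": [
    [0,0.1,0,0,0,0,0],
    [0,0.1,0,0,0,0,0],
    [0,0.1,0,0,0,0,0],
    [0,0,0,0,0,0,0]
  ]
}}

```text
time_s: 11.3
eef_pos: [0.5276, -0.029, 0.0582]
eef_rot: [-1.568, -0.106, 0.107]
contact_force: [-2.5, 0.5, 1.2]
gripper_width: 0.0001
```

Call:
{"fn": "move_arm", "kwargs": {
  "commands": [
    [0,0.1,0,0,0,0,0],
    [0,0.1,0,0,0,0,0],
    [0,0.1,0,0,0,0,0],
    [0,0,0,0,0,0,0]
  ]
}}

```text
time_s: 11.63
eef_pos: [0.5307, -0.0286, 0.0582]
eef_rot: [-1.568, -0.107, 0.107]
contact_force: [-3.0, 0.1, 0.0]
gripper_width: 0.0002
```

Call:
{"fn": "move_arm", "kwargs": {
  "commands": [
    [0,0.1,0,0,0,0,0],
    [0,0.1,0,0,0,0,0],
    [0,0,0,0,0,0,0]
  ]
}}

```text
time_s: 11.88
eef_pos: [0.5324, -0.0284, 0.0582]
eef_rot: [-1.568, -0.106, 0.108]
contact_force: [-4.8, 0.1, 2.1]
gripper_width: 0.0001
```

Call:
{"fn": "move_arm", "kwargs": {
  "commands": [
    [0,0.1,0,0,0,0,0],
    [0,0.1,0,0,0,0,0],
    [0,0,0,0,0,0,0]
  ]
}}

```text
time_s: 12.13
eef_pos: [0.5342, -0.0281, 0.0581]
eef_rot: [-1.568, -0.106, 0.108]
contact_force: [-5.4, -0.2, 2.9]
gripper_width: -0.0001
```

Call:
{"fn": "move_arm", "kwargs": {
  "commands": [
    [0,0.1,0,0,0,0,0],
    [0,0,0,0,0,0,0]
  ]
}}

```text
time_s: 12.3
eef_pos: [0.5343, -0.0281, 0.0581]
eef_rot: [-1.568, -0.104, 0.109]
contact_force: [-12.2, -2.0, 7.9]
gripper_width: -0.0001
```

Call:
{"fn": "move_arm", "kwargs": {
  "commands": [
    [0,0.1,0,0,0,0,0],
    [0,0,0,0,0,0,0],
    [0,0,0,0,0,0,0]
  ]
}}

```text
time_s: 12.55
eef_pos: [0.5343, -0.0281, 0.0579]
eef_rot: [-1.568, -0.102, 0.111]
contact_force: [-14.8, -0.8, 10.7]
gripper_width: 0.0003
```

Run:
```python
from h import *
s=r.read_state(); print(s["time_s"],s["eef_pos"],s["contact_force"],s["moment"])
im=snap("scene","s8.png")[:,:,::-1];cv2.imwrite('pics/s8c.png',cv2.resize(im[200:300,260:380],None,fx=6,fy=6,interpolation=2))
im=snap("top","t8.png")[:,:,::-1];cv2.imwrite('pics/t8c.png',cv2.resize(im[180:280,280:380],None,fx=6,fy=6,interpolation=2))
for n in("scene","top"):
  for q in("jaw_face","jaw_back","fixed_jaw","packing"):
    for d in spotter.pinpoint(n,q)[:3]: print(n,q,round(d["score"],2),w(n,d["centre"]))
```

```text
12.55 [ 0.5343 -0.0281  0.0579] [-14.7879  -0.7985  10.7095] [-0.2021  3.1169  0.0843]
scene jaw_face 0.93 [ 0.5878 -0.0548  0.0464]
scene jaw_face 0.56 [ 0.4024  0.4431 -0.0002]
scene jaw_back 0.77 [ 0.5498 -0.0576  0.0468]
scene fixed_jaw 0.67 [ 0.6264 -0.0513  0.045 ]
scene packing 0.73 [ 0.6046 -0.2698  0.0016]
scene packing 0.65 [ 0.3755  0.3373 -0.0038]
scene packing 0.62 [ 0.5864 -0.0241  0.0336]
top jaw_face 0.34 [ 0.6811  0.4438 -0.004 ]
top jaw_back 0.47 [ 0.6095 -0.5005 -0.0016]
top fixed_jaw 0.67 [ 0.6266 -0.0551  0.0489]
top packing 0.66 [ 0.4656  0.2146 -0.0019]
top packing 0.57 [ 0.3751  0.3343 -0.0034]
```

View pics/s8c.png

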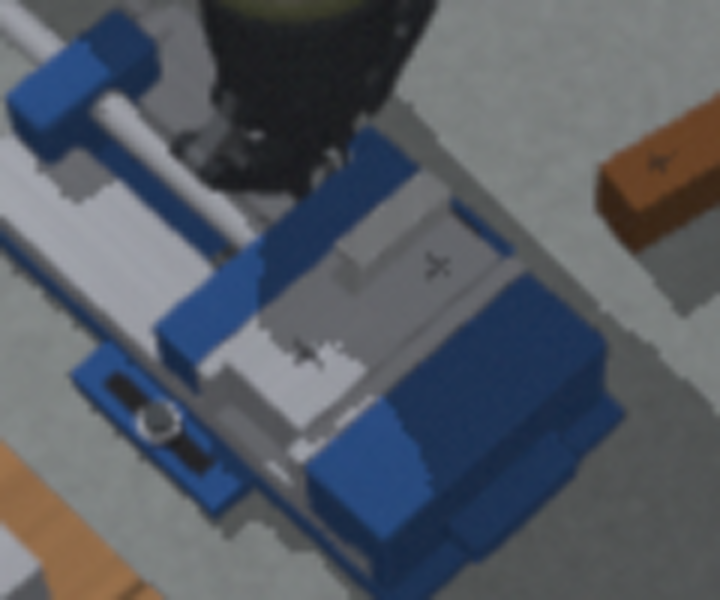

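View pics/t8c.png

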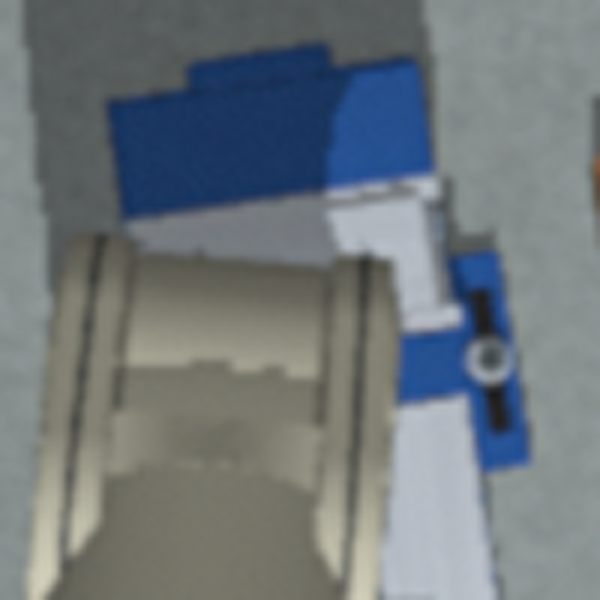

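Call:
{"fn": "move_arm", "kwargs": {
  "commands": [
    [0,0.05,-0.08,0,0,0,0],
    [0,0.05,0,0,0,0,0],
    [0,0,0,0,0,0,0],
    [0,0,0,0,0,0,0]
  ]
}}

```text
time_s: 13.38
eef_pos: [0.5343, -0.0281, 0.0579]
eef_rot: [-1.568, -0.101, 0.112]
contact_force: [-16.6, -0.9, 6.8]
gripper_width: 0.0003
```

Call:
{"fn": "move_arm", "kwargs": {
  "commands": [
    [0,0.1,-0.05,0,0,0,0],
    [0,0,0,0,0,0,0],
    [0,0,0,0,0,0,0]
  ]
}}

```text
time_s: 13.63
eef_pos: [0.5344, -0.0281, 0.058]
eef_rot: [-1.568, -0.099, 0.114]
contact_force: [-20.0, -1.1, 6.1]
gripper_width: 0.0003
```

Call:
{"fn": "move_arm", "kwargs": {
  "commands": [
    [0,0.1,-0.05,0,0,0,0],
    [0,0.1,-0.05,0,0,0,0],
    [0,0,0,0,0,0,0],
    [0,0,0,0,0,0,0],
    [0,0,0,0,0,0,0]
  ]
}}

```text
time_s: 14.05
eef_pos: [0.5345, -0.0281, 0.058]
eef_rot: [-1.568, -0.095, 0.117]
contact_force: [-25.1, -2.1, 4.5]
gripper_width: -0.0
```

Run:
```python
from h import *
yaw=np.radians(7.8); ex=np.array([np.cos(yaw),np.sin(yaw)])
s=r.read_state(); print(s["time_s"],s["eef_pos"],s["contact_force"],s["moment"])
im=snap("scene","s9.png")[:,:,::-1];cv2.imwrite('pics/s9c.png',cv2.resize(im[220:290,290:360],None,fx=8,fy=8,interpolation=2))
snap("wrist","w9.png")
im=cv2.imread('pics/t8.png');cv2.imwrite('pics/t9c.png',cv2.resize(im[205:245,295:360],None,fx=12,fy=12,interpolation=2))
```

```text
14.05 [ 0.5345 -0.0281  0.058 ] [-25.123   -2.1213   4.5491] [-0.4415  5.0325  0.0732]
```

View pics/s9c.png

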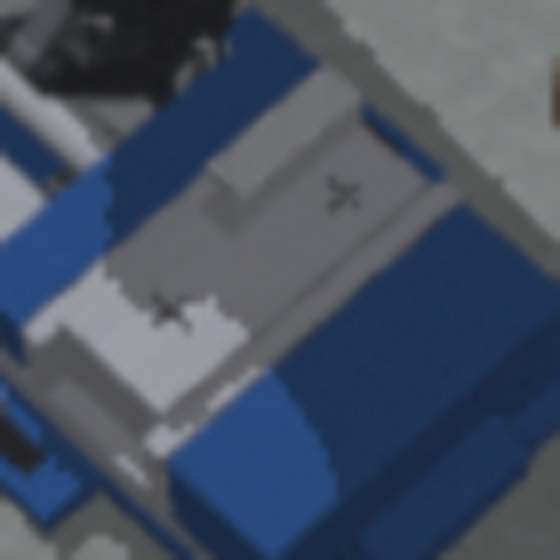

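View pics/w9.png

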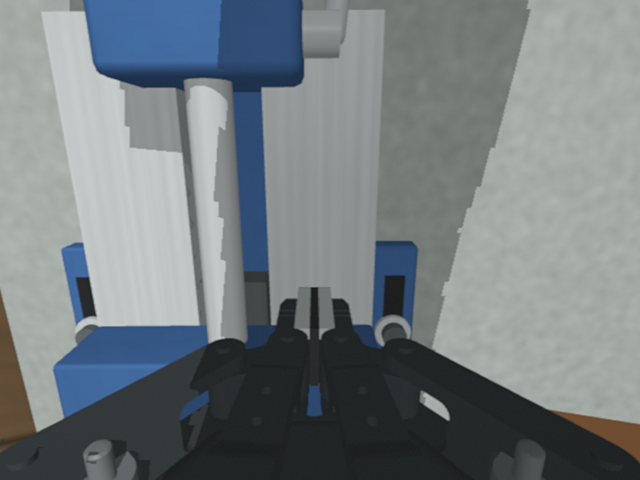

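View pics/t9c.png

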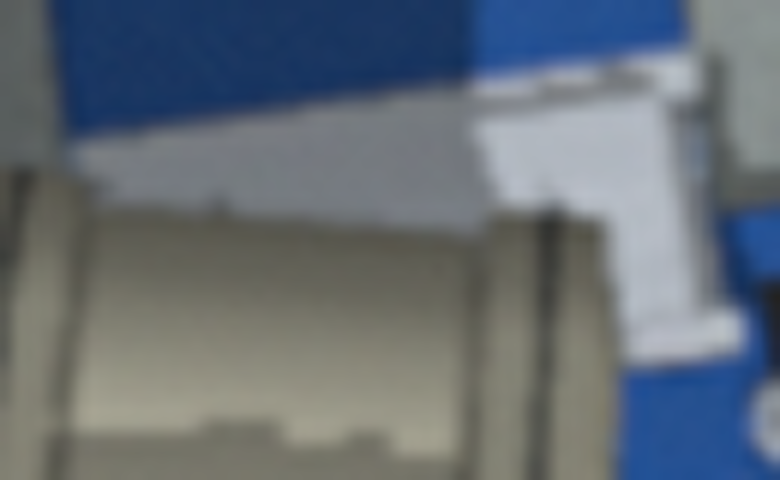

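The block's straight side lies against the fixed plate with no visible gap. The packing is upright against the jaw, and the wide end touches the jaw face. The implied jaw-to-jaw opening is about 44.7 mm, against 44 mm expected. The push is a steady 25 N, so I'm handing in.

Run:
```python
from h import *
s=r.read_state(); print(s["time_s"],s["eef_pos"],s["contact_force"]); print(workorder.hand_in())
```

```text
14.15 [ 0.5344 -0.0281  0.058 ] [-24.9656  -1.9636   5.6688]
the job is handed in; nothing more can be done
None
```

The job is done and handed in at 14.15 s. The 16 mm aluminium packing piece stands upright on the bed beside the block's narrow end (robot's left), let go. The moving jaw is pushed up from behind, left of the spindle, and held there.

- **Packing piece:** its top measured 49 x 16 mm before I picked it up. The thin piece and the yellow look-alikes were not touched.
- **Push:** the fingers stopped moving as the force rose from 12 to a steady 25 N. The opening between the jaws works out at about 44.7 mm, against 44 mm expected, which is within measurement error.
- **Block:** in the last pictures it lies flat, with no visible gap between its straight side and the fixed jaw.

**Less certain:**
- About 5 N of upward force remained on the fingers, which I put down to friction on the jaw's back.
- In the last pictures the arm hid much of the top view. I judged flushness from the scene view and the visible part of the top view.
- The networks' `jaw_face` and `jaw_back` positions from the top camera were wrong at that point, so I ignored them. The scene camera's `jaw_face` gave an opening of about 39 mm, roughly 5 mm short and within the networks' stated error of about 4 mm for each point.

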